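Fold down the lids of the cover-glass box

TASK

The four lids of the compartment box on the microscopy bench stand open. Run a fingertip along the row and fold the lids shut one after another, beginning with lid 1, the one hinged at the very end of the box, gently pressing each down until all four lie flat. Pick nothing up, leave the box about where it stands and do not disturb the bottle, dish and slide box beside it.

Things in the scene. Friction and masses are not known exactly. Their poses are not given: they have to be found in the camera images.
- box: Grey plastic compartment box, loose on the bench, about 1 kg, 190 mm long (its x) by 66 mm wide (its y) by 32 mm high, with four compartments in a row along its x at 46 mm pitch. Origin: centre of its underside; z up. It can stand at any yaw. The hinge lines of lids 1 to 4 run along its y at x = -92, -46, 0 and +46 mm, at the rim height z = 32 mm. Every lid folds down towards the box's +x, so lid 1 is at the -x end and a stroke towards +x closes all four.
- lid1 (a joint): Opening angle of lid 1 (rad): 0 = shut and flat, 1.57 = upright, stop at 1.7 (leaning slightly back). White plastic flap, 60 mm wide (box y), reaching 43 mm from its hinge, 3 mm thick; when shut its upper face lies 35 mm above the bench. The hinge is stiff: the lid stays at any angle where it is left and takes about 0.2 to 0.3 N at its free edge to move, in either direction.
- lid2 (a joint): Opening angle of lid 2, the same as lid 1, next towards the box's +x.
- lid3 (a joint): Opening angle of lid 3, the same as lid 1, next towards the box's +x.
- lid4 (a joint): Opening angle of lid 4, the same as lid 1, at the box's +x end.
- lid1_edge (a point): Middle of the free edge of lid 1, on the face that is uppermost when shut. It swings with the lid; 35 mm above the bench when shut, up to about 75 mm when upright.
- lid2_edge (a point): Middle of the free edge of lid 2, likewise.
- lid3_edge (a point): Middle of the free edge of lid 3, likewise.
- lid4_edge (a point): Middle of the free edge of lid 4, likewise.
- bottle: Bystander: amber glass bottle with a black cap, 36 mm across, 70 mm tall, loose, upright. Origin: centre of its underside.
- dish: Bystander: shut glass dish, 64 mm across, 18 mm tall, loose. Origin: centre of its underside.
- slidebox: Bystander: small white plastic slide box, 75 x 30 x 28 mm, loose. Origin: centre of its underside.
Things that resemble listed ones, but are neither listed nor needed, are in the scene too. What is meant by the box is not orange, and is the larger of those in its own colour.

How it is judged:
By the outcome, as a careful person would: the job done as asked, in the order asked, and still so for the second after the job is handed in, with the robot touching nothing.
It also fails if it takes over 40 s, if anything falls off the work surface, if the arm or the gripper's body presses on something with over 40 N, if the wrist force passes 120 N, or if a joint passes its speed limit or range.

ROBOT

A 6-joint arm with a two-finger parallel gripper is mounted at the origin on the work surface. World frame = base frame: x ahead of the robot, y to its left, z up, the work surface at z = 0. Lengths are in mm, angles in degrees, forces in N, time in s.
With the tool pointing down it reaches from about 350 to 850 mm from the base axis. Payload 8.1 kg.
Tool frame: the origin (TCP) lies midway between the tips of the shut fingers; the grasp point (between the pads) lies 19 mm behind it (r.grasp_offset is the distance from the TCP to the grasp point, in mm); z points along the fingers, x is the direction in which the jaws open and shut, and the axes are right-handed (so a half turn about z gives the same grasp; the last joint's range is limited). The gripper opens to 85 mm and grips with 20 to 120 N. Pads are 22 mm wide; open, the fingers measure 114 mm over their backs; the gripper's body (76 mm by 85 mm) begins 54 mm behind the grasp point. The pads swing forward as they close: fully open they stand 13 mm farther back than shut.
Start: joints at [62.028, 7.471, 85.268, -0, 87.261, -4.893], TCP at [235.177, 551.994, 231.292] pointing down, gripper open.
Joint ranges: [-169.43, 169.43], [-51.17, 129.36], [1.28, 143.12], [-76.62, 256.62], [0, 156.53], [-152.29, 152.29]. Speed limits (degrees/s): [136.94, 136.94, 159.86, 180, 180, 180].

INTERFACE

Orientations are given as [roll, pitch, yaw] about the fixed x, y, z axes, in that order (R = Rz(yaw) Ry(pitch) Rx(roll)).
In Python, from bench import r, optics, hand_in gives the robot as it stands.
- The arm moves only by the shell command python3 -m pendant 'ROWS' [FORCE]. ROWS is JSON, a list of rows, each a list of 5 numbers: the opening, from 0 (shut) to 1 (fully open), then the shift along the tool's x, y, z in mm, then the turn about the tool's z in degrees. A call has 1 to 10 rows; each row shifts and turns the commanded pose from where the row before left it, along the tool's axes as they then stand; what a row does not reach is not made up. A row lasts 1/10 s, in which the tool goes at most 50 mm and 8.59 degrees, less where a joint would pass 70% of its speed; a pose out of reach is approached as far as the arm can. A call with a gripper value outside its range is refused whole. The fingers move at their own pace and stop on an object; FORCE is the grip in N (left out, the last holds). Time passes only in rows, so rows that do not move let the fingers close. It gives the time, the measured TCP pose, the force and the opening at its end, in the units of the state.
- r.sense(): the state, without advancing time (a new reading comes with each control period).
- optics.snapshot(name): name is "scene" or "top" or "wrist"; returns (picture, depth): 420x560x3 uint8, blue, green, red; 420x560 float32, mm along the optical axis (not along the pixel's ray), 0 where there is no reading.
- optics.camera_params(name): a dict with "camera_matrix" (3x3 intrinsics, pixels), "eye" and "orientation" of the camera in the world. Camera axes: x right, y down, z forward; pixel columns grow to the right and rows downward; lengths in mm; the calibration is good to about 2 mm. A picture is of the moment at which its call begins: read the wrist's pose just before it. camera_params takes no time and is no camera call; for the wrist camera it gives the pose at the moment of the call.
- hand_in(): hands the job in, once; it reports no verdict.
Trained networks look in the newest picture that a camera, given by its name, has taken for a name from the list of things; names that differ only in an ending like _2 or _b are one class to them, and where a whole thing is asked for, a point or a joint stands for the part that bears it (a point fixed in the world has none). Each returns a list of dicts, best first, with "score" (0 to 1); they miss things now and then, are a little off and sometimes report something else, mostly with a low value. They report only what shows in the picture. A call takes as long as a camera call. They do not tell look-alikes from the thing itself.
- optics.search_frame(camera, query): "at" ([x, y, z] in mm, in world coordinates, good to about 4 mm: the middle of the surface that is visible of it).
The state is a dict: "time": time; "joint_pos": joint angles; "qd": joint speeds; "joint_efforts": joint torques, N m; "tool_pos": TCP position; "tcp_rot": TCP orientation; "ft_force": force on the tool from outside, world axes, zero at the start; "wrist_torque": the same for the moment, N m; "finger_gap": finger opening in mm.
Only numpy, scipy, OpenCV 4.12 (cv2) and the standard library are available. Lean on these libraries where they do the work, as an engineer would, in place of code of your own. Each camera call takes 0.05 s, during which the arm holds its last target. There are 200 camera calls.

## Working session

There is one attempt and no reset: what is moved stays moved. The work goes in short steps, Python scripts to look and compute and a shell command to move; the robot and the scene stay as the last step left them, time stands still between calls to the robot, and variables do not carry over. Pictures are saved under pics/ and viewed, about 8 in all and at most 12, crops included, and the job is handed in when it is done.

```bash
mkdir -p pics; python3 - <<'E'
from bench import r, optics
import cv2,numpy as np
for c in("scene","top"):
    p,d=optics.snapshot(c); cv2.imwrite(f"pics/{c}0.png",p); np.save(f"{c}.npy",d)
    for q in("box","lid1","lid1_edge","lid4_edge","bottle","dish","slidebox"):
        print(c,q,[(np.round(h["at"]),round(h["score"],2)) for h in optics.search_frame(c,q)][:6])
s=r.sense();print(s["time"],s["tool_pos"],s["tcp_rot"],s["finger_gap"]);print(optics.camera_params("top"))
E
```

```text
scene box [(array([457., 162.,  25.]), 0.75), (array([ 614., -249.,   36.]), 0.64), (array([632.,   9.,  45.]), 0.56)]
scene lid1 [(array([ 582., -220.,   34.]), 0.96), (array([ 639., -291.,   36.]), 0.82), (array([ 554., -186.,   37.]), 0.81), (array([530.,  -6.,  54.]), 0.8), (array([382., 174.,  25.]), 0.74), (array([ 612., -256.,   35.]), 0.72)]
scene lid1_edge [(array([676.,  24.,  57.]), 0.79), (array([378., 176.,  23.]), 0.67), (array([583.,   7.,  56.]), 0.56)]
scene lid4_edge [(array([ 637., -291.,   35.]), 0.79), (array([479., 161.,  26.]), 0.78), (array([678.,  24.,  54.]), 0.64)]
scene bottle [(array([692., -71.,  40.]), 0.7)]
scene dish [(array([606., 114.,  20.]), 0.56), (array([680.,  23.,  53.]), 0.19)]
scene slidebox [(array([575., -92.,  31.]), 0.96)]
top box [(array([584.,  10.,  22.]), 0.95), (array([429., 164.,  25.]), 0.84), (array([ 588., -228.,   32.]), 0.76)]
top lid1 [(array([383., 173.,  31.]), 0.88), (array([ 606., -257.,   34.]), 0.86), (array([448., 164.,  22.]), 0.83), (array([ 551., -184.,   37.]), 0.8), (array([630.,  17.,  62.]), 0.78), (array([413., 169.,  28.]), 0.77)]
top lid1_edge [(array([ 551., -181.,   36.]), 0.94), (array([382., 173.,  24.]), 0.89), (array([675.,  27.,  63.]), 0.63)]
top lid4_edge [(array([481., 164.,  26.]), 0.73), (array([531.,  -1.,  54.]), 0.66), (array([ 636., -293.,   33.]), 0.6)]
top bottle [(array([674., -68.,  45.]), 0.9)]
top dish [(array([598., 111.,  19.]), 0.8)]
top slidebox [(array([555., -80.,  25.]), 0.69)]
0.8 [235.18421463 552.01325663 231.32213468] [ 1.79999796e+02 -3.02738262e-03  6.69206821e+01] 85.07345896207238
{'camera_matrix': array([[401.72780237,   0.        , 273.24028513],
       [  0.        , 401.72780237, 215.36977696],
       [  0.        ,   0.        ,   1.        ]]), 'eye': array([472.38154427, -12.93309689, 687.491431  ]), 'orientation': array([-170.47347941,    1.08424269,  -89.97707766])}
```

View pics/top0.png

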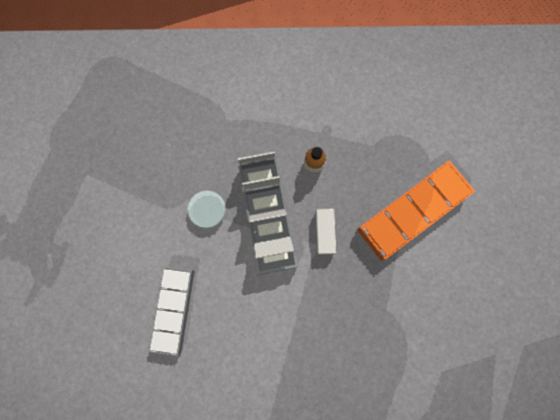

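View pics/scene0.png

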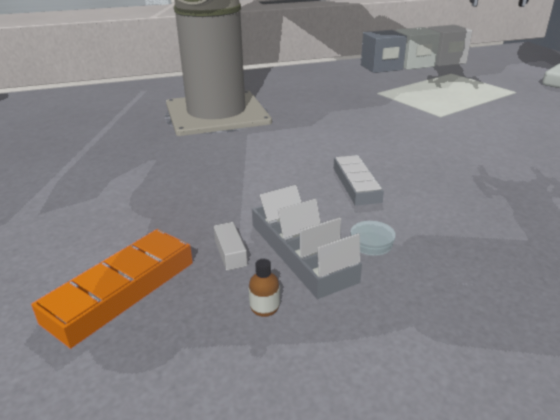

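The top view shows the large grey box at about (267,213), with four open lids between (257,158) and (273,247). The dish is at (206,209), the bottle at (316,158) and the slide box at (326,231). The small grey box (170,312) and the orange one are look-alikes. Next I'll measure the box frame and lid angles from depth.

```bash
cat > h.py <<'E'
from bench import r, optics
import cv2,numpy as np
from scipy.spatial.transform import Rotation as R
def cloud(c,d):
    k=optics.camera_params(c);K=k["camera_matrix"];v,u=np.nonzero(d>0);z=d[v,u]
    P=np.c_[(u-K[0,2])/K[0,0]*z,(v-K[1,2])/K[1,1]*z,z]
    return R.from_euler("xyz",k["orientation"],degrees=True).apply(P)+k["eye"],u,v
E
python3 - <<'E'
from h import *
for c in("top","scene"):
    P,u,v=cloud(c,np.load(c+".npy"))
    bench=P[(abs(P[:,0]-500)<60)&(abs(P[:,1]+30)<20)];print(c,"bench z",np.median(bench[:,2]))
    m=(P[:,0]>470)&(P[:,0]<720)&(P[:,1]>-50)&(P[:,1]<72)&(P[:,2]>8)&(P[:,2]<90)
    Q=P[m]
    # drop other things
    for x,y,rad in((677,-68,30),(600,112,42),(560,-85,48)): Q=Q[np.hypot(Q[:,0]-x,Q[:,1]-y)>rad]
    rim=Q[(Q[:,2]>26)&(Q[:,2]<36)]
    rc=cv2.minAreaRect(rim[:,:2].astype(np.float32));print("rim rect",rc)
    print("all",cv2.minAreaRect(Q[:,:2].astype(np.float32)))
    (cx,cy),(w,h),a=rc; a=a if w>h else a+90
    if a>90:a-=180
    e=np.array([np.cos(np.radians(a)),np.sin(np.radians(a))]);n=np.array([-e[1],e[0]])
    s=(Q[:,:2]-[cx,cy])@e;t=(Q[:,:2]-[cx,cy])@n
    print("yaw",a)
    H,_,_=np.histogram2d(Q[abs(t)<25,2],s[abs(t)<25],bins=[np.arange(8,92,4),np.arange(-110,112,4)])
    for row in H[::-1]: print(''.join(' ' if k==0 else '.' if k<4 else 'o' if k<12 else '#' for k in row))
    print('t range mid z40+',np.percentile(t[Q[:,2]>42],[1,99]), 't rim',np.percentile(t[(Q[:,2]>26)&(Q[:,2]<36)],[1,99]))
E
```

```text
top bench z 0.1670377443780353
rim rect ((585.8099975585938, 9.82443618774414), (189.96656799316406, 66.09870147705078), 10.787088394165039)
all ((585.7822265625, 9.819149017333984), (190.0231170654297, 66.09870147705078), 10.787088394165039)
yaw 10.787088394165039
                                                       
                                                       
                                      ..         .     
                       o#             ##        .#     
         o.            ##             #.         #     
         ##             oo            #          #     
         .##             #            #.         #     
           ##            #            #.         o     
           .#o           .#           #.         #     
            o#            #           #o         #     
             ##           oo          #.         .o    
              ##           #          oo          #    
               #o          #          #.          #    
   o#          oo          .          oo         .#    
   ##           .                     #.          
[... 1133 characters left out ...]
#    
            ##o          o#.           #         .#    
             ##.          ##           #.         #.   
              ##.         ##           #          ##   
               #.         .#           #          ##   
   oo          oo         .#          .#          ##   
   .#          #o         .#.         ##          ##   
    #         .o#         o#.         .#          ##   
    o   .      o#          #           #    .     ##   
    o  ...oo   .o  o..oo   #. .oo..o   #  oooo    ##   
    o.         .o          #.         .#          ##   
    .          .o          o.          #          ##   
t range mid z40+ [-28.93428486  30.99252024] t rim [-32.65970658  30.81055823]
```

The box centre is at (586,10), and its rim rectangle of 190x66 matches the given size. The hinges sit at +92, +46, 0 and -46 along the 10.8° axis. Lid 1 is therefore at the far end, and the closing stroke runs back towards the robot. I'll shut the gripper, align tool y with the box axis, and go to about (713,34).

```bash
python3 -m pendant '[[0,0,0,0,-8.47],[0,0,0,0,-8.47],[0,0,0,0,-8.47],[0,0,0,0,-8.47],[0,-15,9,0,0],[0,-30,18.7,0,0],[0,-30,18.7,0,0],[0,-30,18.7,0,0],[0,-30,18.7,0,0],[0,-30,18.7,0,0]]' 20
python3 -m pendant '[[0,-30,18.7,0,0],[0,-30,18.7,0,0],[0,-30,18.7,0,0],[0,-30,18.7,0,0],[0,-30,18.7,0,0],[0,-30,18.7,0,0],[0,-30,18.7,0,0],[0,-30,18.7,0,0],[0,-30,18.7,0,0],[0,-30,18.7,0,0]]'
python3 -m pendant '[[0,-30,18.7,0,0],[0,-30,18.7,0,0],[0,-30,18.7,0,0],[0,-30,18.7,0,0],[0,-13,8.5,0,0],[0,0,0,0,0],[0,0,0,0,0],[0,0,0,0,0]]'
```

```text
time: 1.8
tool_pos: [368.0, 407.3, 231.4]
tcp_rot: [180.0, 0.0, 100.6]
ft_force: [0.2, -0.2, 0.1]
finger_gap: 0.1
time: 2.8
tool_pos: [607.5, 147.3, 231.4]
tcp_rot: [180.0, 0.0, 100.6]
ft_force: [0.8, 0.9, 0.2]
finger_gap: 0.0
time: 3.6
tool_pos: [712.8, 35.1, 231.4]
tcp_rot: [-180.0, -0.0, 100.8]
ft_force: [0.3, -0.1, -0.7]
finger_gap: -0.1
```

```bash
python3 -m pendant '[[0,0,0,20,0],[0,0,0,35,0],[0,0,0,40,0],[0,0,0,40,0],[0,0,0,25,0],[0,0,0,12,0],[0,0,0,4,0],[0,0,0,0,0],[0,0,0,0,0]]'
python3 -m pendant '[[0,0,-5,0,0],[0,0,-6,0,0],[0,0,-6,0,0],[0,0,-6,0,0],[0,0,-6,0,0],[0,0,-6,0,0],[0,0,-6,0,0],[0,0,-6,0,0],[0,0,-6,0,0],[0,0,-3,0,0]]'
python3 -m pendant '[[0,0,0,3,0],[0,0,0,4,0],[0,0,0,4,0],[0,0,0,4,0],[0,0,0,2,0],[0,0,0,1,0],[0,0,0,0,0]]'
python3 - <<'E'
from h import *
p,d=optics.snapshot("scene");cv2.imwrite("pics/s1.png",cv2.resize(p[150:330,180:420],None,fx=3,fy=3))
E
```

```text
time: 4.5
tool_pos: [714.9, 34.7, 57.9]
tcp_rot: [179.8, 0.0, 100.8]
ft_force: [0.1, -0.1, -0.2]
finger_gap: -0.0
time: 5.5
tool_pos: [657.8, 23.8, 55.2]
tcp_rot: [-180.0, -0.0, 100.8]
ft_force: [0.6, 0.1, -0.1]
finger_gap: 0.2
time: 6.2
tool_pos: [658.3, 24.0, 37.0]
tcp_rot: [-180.0, -0.0, 100.8]
ft_force: [-0.0, -0.4, 0.1]
finger_gap: -0.1
```

View pics/s1.png

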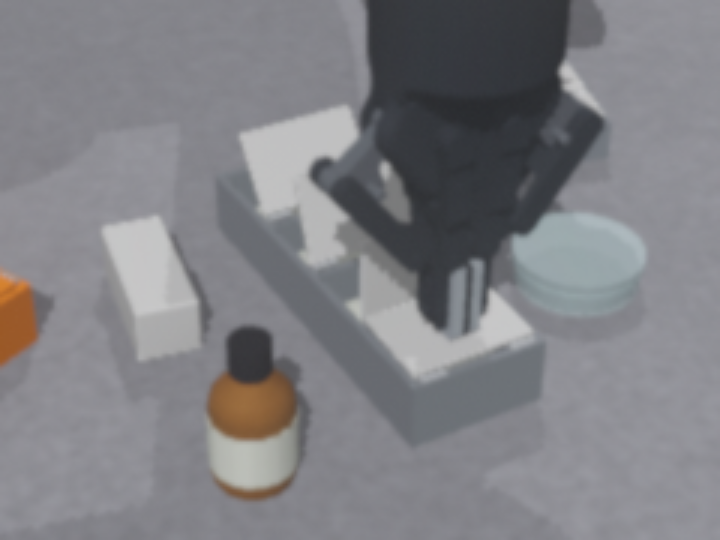

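The finger at about (460,320) has folded lid 1 nearly flat, and lids 2-4 still stand. I'll press gently.

```bash
python3 -m pendant '[[0,0,0,0.7,0],[0,0,0,0.7,0],[0,0,0,0.6,0],[0,0,0,0,0]]'
python3 -m pendant '[[0,0,0,0.4,0],[0,0,0,0.4,0],[0,0,0,0,0]]'
```

```text
time: 6.65
tool_pos: [658.4, 23.9, 35.3]
tcp_rot: [180.0, 0.0, 100.8]
ft_force: [-0.7, -0.0, 0.5]
finger_gap: -0.4
time: 6.95
tool_pos: [658.5, 24.0, 35.1]
tcp_rot: [180.0, 0.0, 100.8]
ft_force: [-2.8, -0.9, 4.8]
finger_gap: 0.1
```

Contact at z = 35.1 with about 5 N means lid 1 is flat. Next is lid 2.

```bash
python3 -m pendant '[[0,0,0,-3,0],[0,0,0,-9,0],[0,0,0,-9,0],[0,0,-4,0,0],[0,0,-6,0,0],[0,0,-6,0,0],[0,0,-6,0,0],[0,0,-6,0,0],[0,0,-6,0,0],[0,0,-6,0,0]]'
python3 -m pendant '[[0,0,-6,0,0],[0,0,0,3,0],[0,0,0,5,0],[0,0,0,5,0],[0,0,0,4,0],[0,0,0,1.2,0],[0,0,0,1,0],[0,0,0,0,0]]'
python3 -m pendant '[[0,0,0,0.7,0],[0,0,0,0.7,0],[0,0,0,0.4,0],[0,0,0,0,0]]'
```

```text
time: 7.95
tool_pos: [618.5, 16.3, 55.4]
tcp_rot: [-180.0, -0.0, 100.8]
ft_force: [-0.1, 0.5, 0.6]
finger_gap: 0.1
time: 8.75
tool_pos: [613.3, 15.4, 36.1]
tcp_rot: [-180.0, -0.0, 100.8]
ft_force: [0.4, 0.4, -0.5]
finger_gap: -0.4
time: 9.15
tool_pos: [613.5, 15.3, 35.0]
tcp_rot: [180.0, 0.0, 100.8]
ft_force: [-2.3, -0.1, 4.8]
finger_gap: -0.2
```

```bash
python3 -m pendant '[[0,0,0,-3,0],[0,0,0,-9,0],[0,0,0,-9,0],[0,0,-4,0,0],[0,0,-6,0,0],[0,0,-6,0,0],[0,0,-6,0,0],[0,0,-6,0,0],[0,0,-6,0,0],[0,0,-6,0,0]]'
python3 -m pendant '[[0,0,-6,0,0],[0,0,0,3,0],[0,0,0,5,0],[0,0,0,5,0],[0,0,0,4,0],[0,0,0,1.2,0],[0,0,0,1,0],[0,0,0,0,0]]'
python3 -m pendant '[[0,0,0,0.7,0],[0,0,0,0.7,0],[0,0,0,0.4,0],[0,0,0,0,0]]'
```

```text
time: 10.15
tool_pos: [573.4, 7.8, 55.4]
tcp_rot: [-180.0, -0.0, 100.8]
ft_force: [0.4, -0.9, 0.3]
finger_gap: 0.2
time: 10.95
tool_pos: [568.0, 6.7, 36.1]
tcp_rot: [-180.0, -0.0, 100.8]
ft_force: [-0.6, -0.3, 0.2]
finger_gap: 0.1
time: 11.35
tool_pos: [568.3, 6.7, 35.0]
tcp_rot: [180.0, 0.0, 100.8]
ft_force: [-1.9, -0.4, 3.8]
finger_gap: -0.2
```

```bash
python3 -m pendant '[[0,0,0,-3,0],[0,0,0,-9,0],[0,0,0,-9,0],[0,0,-4,0,0],[0,0,-6,0,0],[0,0,-6,0,0],[0,0,-6,0,0],[0,0,-6,0,0],[0,0,-6,0,0],[0,0,-6,0,0]]'
python3 -m pendant '[[0,0,-6,0,0],[0,0,0,3,0],[0,0,0,5,0],[0,0,0,5,0],[0,0,0,4,0],[0,0,0,1.2,0],[0,0,0,1,0],[0,0,0,0,0]]'
python3 -m pendant '[[0,0,0,0.7,0],[0,0,0,0.7,0],[0,0,0,0.4,0],[0,0,0,0,0]]'
python3 -m pendant '[[0,0,0,-3,0],[0,0,0,-15,0],[0,0,0,-30,0],[0,0,0,-40,0],[0,0,-30,-40,0],[0,0,-40,-30,0],[0,0,-40,0,0],[0,0,-20,0,0],[0,0,0,0,0]]'
python3 - <<'E'
from h import *
ims=[]
for c in("top","scene"):
    p,d=optics.snapshot(c);ims.append(p)
    P,u,v=cloud(c,d)
    e=np.array([.9823,.1872]);n=np.array([-.1872,.9823]);q=P[:,:2]-[585.8,9.8];s=q@e;t=q@n
    m=(abs(t)<40)&(abs(s)<108)&(P[:,2]>20)&(P[:,2]<90)
    print(c,"rect",cv2.minAreaRect(P[m,:2].astype(np.float32)),"zmax",np.percentile(P[m,2],[50,99,100]))
    for k in range(4):
        for a,b in((6,18),(18,30),(30,40)):
            w=m&(abs(t)<25)&(s<92-46*k-a)&(s>92-46*k-b);print(k+1,a,np.round(np.median(P[w,2]),1),end=" ")
    print()
    for qn in("bottle","dish","slidebox"):print(qn,[np.round(h["at"]) for h in optics.search_frame(c,qn)][:1])
cv2.imwrite("pics/f.png",np.hstack([cv2.resize(ims[0][100:300,150:400],None,fx=1.6,fy=1.6),cv2.resize(ims[1][150:350,180:420],(384,320))]))
s=r.sense();print(s["tool_pos"],s["ft_force"],s["time"])
E
```

```text
time: 12.35
tool_pos: [528.2, -0.9, 55.4]
tcp_rot: [-180.0, 0.0, 100.8]
ft_force: [1.1, 0.3, -0.2]
finger_gap: 0.1
time: 13.15
tool_pos: [522.9, -1.9, 36.1]
tcp_rot: [-180.0, -0.0, 100.8]
ft_force: [-0.3, 0.0, -0.2]
finger_gap: -0.1
time: 13.55
tool_pos: [523.1, -1.9, 35.0]
tcp_rot: [180.0, 0.0, 100.8]
ft_force: [-2.4, -0.1, 4.8]
finger_gap: 0.1
time: 14.45
tool_pos: [393.9, -26.6, 193.9]
tcp_rot: [179.9, 0.1, 100.8]
ft_force: [1.1, 0.4, -0.3]
finger_gap: -0.2
top rect ((586.0198974609375, 9.892044067382812), (190.46755981445312, 66.11376190185547), 10.81383228302002) zmax [33.97075483 36.67088543 38.5993077 ]
1 6 34.3 1 18 34.5 1 30 34.2 2 6 34.2 2 18 34.2 2 30 34.2 3 6 34.5 3 18 34.4 3 30 34.2 4 6 34.3 4 18 34.1 4 30 34.4 
bottle [array([673., -67.,  46.])]
dish [array([653.,  28.,  33.])]
slidebox [array([553., -81.,  28.])]
scene rect ((587.4180908203125, 10.694160461425781), (192.82106018066406, 67.62660217285156), 10.8284912109375) zmax [35.51265924 37.360971   38.34404601]
1 6 35.9 1 18 36.0 1 30 35.9 2 6 36.0 2 18 35.9 2 30 35.9 3 6 36.0 3 18 35.9 3 30 35.9 4 6 36.0 4 18 35.8 4 30 35.9 
bottle [array([692., -74.,  38.])]
dish [array([606., 112.,  23.])]
slidebox [array([573., -92.,  29.])]
[395.47369373 -26.10872448 192.31362237] [-0.23380406 -0.05984072  0.06952362] 14.85
```

View pics/f.png

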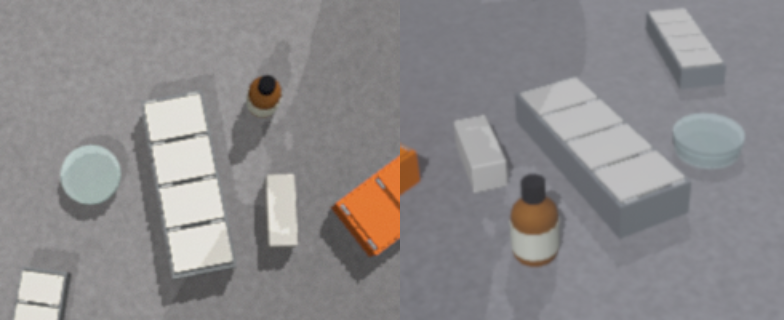

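Both views show all four lids flat and the neighbours in place, with the arm clear. I'm handing in.

```bash
python3 -c "from bench import hand_in; print(hand_in())"
```

```text
the job is handed in; nothing more can be done
None
```

All four lids of the grey box are shut. I folded them down with the closed fingertips in order from lid 1 to lid 4, pressing each with about 4–5 N. The job was handed in at about 15 s, with the arm raised and touching nothing.

**Lids:** the last depth check shows every lid level, at about 34 mm in the top camera and 36 mm in the scene camera. Both fit the given 35 mm within calibration error.

**Box and neighbours:** the box moved by less than 0.5 mm and stayed at its yaw of 10.8° (modulo 180°). The bottle, dish and slide box were still in place, within detector error.

**One disagreement:** in the final top picture the dish detector returned a point on the box, (653, 28). The scene camera, at (606, 112), and the picture itself both show the dish unmoved.

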